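# Set the round reagent bottles in their stands

## Task

Set the four round reagent bottles upright in the four round stands, each down on the floor of the stand of its size: the slim vial in the smallest, the two middle bottles one in each of the two middle stands (either way round), the wide jar in the largest. They are glass, so set each one down gently instead of dropping it, and leave the two square bottles standing where they are.

Things in the scene. Friction and masses are not known exactly. Their poses are not given: they have to be found in the camera images.
- vial: Round amber-glass screw-cap vial, the slimmest, 24 mm in diameter, 72 mm tall: the glass is straight-sided from the foot to 52 mm up, above it a white cap of 22 mm diameter; 20 to 45 g; loose, standing upright. Origin: centre of its underside, z up.
- bottle_a: Round amber-glass screw-cap bottle with a narrow neck, 44 mm in diameter, 80 mm tall: the glass is straight-sided from the foot to 56 mm up, above it a white cap of 28 mm diameter; 70 to 140 g; loose, standing upright. Origin: centre of its underside, z up. There are two alike.
- bottle_b: Round amber-glass screw-cap bottle with a narrow neck, 44 mm in diameter, 80 mm tall: the glass is straight-sided from the foot to 56 mm up, above it a white cap of 28 mm diameter; 70 to 140 g; loose, standing upright. Origin: centre of its underside, z up. There are two alike.
- jar: Round amber-glass screw-cap jar, the widest and squat, 64 mm in diameter, 68 mm tall: the glass is straight-sided from the foot to 50 mm up, above it a white cap of 58 mm diameter; 125 to 255 g; loose, standing upright. Origin: centre of its underside, z up.
- stand_small: Low round aluminium stand fixed to the worktop: a ring 52 mm across outside and 14 mm high, with a round well 40 mm across, open at the top, whose floor is 5 mm above the worktop (well 9 mm deep, wall 6 mm). It is the stand for the 24 mm vial. Origin: centre of its underside, on the worktop.
- stand_mid_a: Low round aluminium stand fixed to the worktop: a ring 72 mm across outside and 14 mm high, with a round well 60 mm across, open at the top, whose floor is 5 mm above the worktop (well 9 mm deep, wall 6 mm). It is the stand for one of the two 44 mm bottles (either one). Origin: centre of its underside, on the worktop. There are two alike.
- stand_mid_b: Low round aluminium stand fixed to the worktop: a ring 72 mm across outside and 14 mm high, with a round well 60 mm across, open at the top, whose floor is 5 mm above the worktop (well 9 mm deep, wall 6 mm). It is the stand for one of the two 44 mm bottles (either one). Origin: centre of its underside, on the worktop. There are two alike.
- stand_large: Low round aluminium stand fixed to the worktop: a ring 92 mm across outside and 14 mm high, with a round well 80 mm across, open at the top, whose floor is 5 mm above the worktop (well 9 mm deep, wall 6 mm). It is the stand for the 64 mm jar. Origin: centre of its underside, on the worktop.
- square_a: Square amber-glass bottle, 46 x 46 mm, square up to 56 mm, with a white cap of 28 mm diameter on top, 78 mm tall; loose, standing upright; it is not to be moved. Origin: centre of its underside, z up, x and y along its sides.
- square_b: Square amber-glass bottle, 46 x 46 mm, square up to 56 mm, with a white cap of 28 mm diameter on top, 78 mm tall; loose, standing upright; it is not to be moved. Origin: centre of its underside, z up, x and y along its sides.
There are look-alikes about, which are no part of the job. What is shaped like the jar but turquoise is not meant. What is shaped like the stand_small but orange is not meant.

How it is judged:
By the outcome, as a careful person would: the job done as asked, in the order asked, and still so for the second after the job is handed in, with the robot touching nothing.
It also fails if it takes over 128 s, if anything falls off the work surface, if the arm or the gripper's body presses on something with over 40 N, if the wrist force passes 120 N, or if a joint passes its speed limit or range.

## Robot

A 6-joint arm with a two-finger parallel gripper is mounted at the origin on a cart in front of the work surface, level with it; the furniture and walls round the work are solid. World frame = base frame: x ahead of the robot, y to its left, z up, the work surface at z = 0. Lengths are in m, angles in degrees, forces in N, time in s.
With the tool pointing down it reaches from about 0.35 to 1 m from the base axis. Payload 7.1 kg.
Tool frame: the origin (TCP) lies on the centre line of the jaws, within the pads' length; the fingertips stand 8 mm ahead of it and the grasp point (between the pads) lies 11 mm behind it (env.nose_length is the z of the fingertips in the tool frame, in m); z points along the fingers, y is the line along which they close (so a half turn about z gives the same grasp; the last joint's range is limited). The gripper opens to 85 mm and grips with 20 to 120 N. Pads are 22 mm wide; open, the fingers measure 114 mm over their backs; the gripper's body (76 mm by 85 mm) begins 54 mm behind the grasp point. The pads swing forward as they close: fully open they stand 13 mm farther back than shut.
Start: joints at [65.145, 24.242, 93.386, -0, 62.372, -1.089], TCP at [0.252, 0.572, 0.239] pointing down, gripper open.
Joint ranges: [-172.04, 172.04], [-51.8, 120.97], [4.93, 147.93], [-75.15, 255.16], [6.16, 154.13], [-145.62, 145.62]. Speed limits (degrees/s): [136.94, 136.94, 172.46, 180, 180, 180].

## Interface

Orientations are given as [roll, pitch, yaw] about the fixed x, y, z axes, in that order (R = Rz(yaw) Ry(pitch) Rx(roll)).
In Python, from workcell import env gives the robot as it stands.
- The arm moves only by the tool carry_out, never from a script. Its argument "steps" is a list of rows, each a list of 2 entries, a list of its own where there are three numbers: the shift along the tool's x, y, z in mm, then the turn about the tool's z in degrees. In form: [[[tx, ty, tz], turn], ...]. A call has 1 to 5 rows; each row is the pose to reach, as a shift and turn from the pose commanded when the call began, along the tool's axes at that moment; what a row does not reach only later rows make up. A row lasts 1/12 s, in which the tool goes at most 41.7 mm and 7.16 degrees, less where a joint would pass 70% of its speed; a pose out of reach is approached as far as the arm can. A call with a gripper value outside its range is refused whole. "jaw" is the finger opening in mm, from 0 to 85.4, set as the call begins (left out, the last holds). The fingers move at their own pace and stop on an object; "grip_force" is the grip in N (left out, the last holds). Time passes only in rows, so rows that repeat a pose let the fingers close. It gives the time, the measured TCP pose, the force, the opening and the grip force at its end, in the units of the state.
- env.get_obs(): the state, without advancing time (a new reading comes with each control period).
- env.capture(name): name is "scene" or "top" or "wrist"; returns (picture, depth): 420x560x3 uint8, red, green, blue; 420x560 float32, m along the optical axis (not along the pixel's ray), 0 where there is no reading.
- env.camera_model(name): a dict with "mtx" (3x3 intrinsics, pixels), "D" ([k1, k2, p1, p2, k3] as OpenCV has them; the pictures are not rectified), "R" (3x3) and "t" (3): a world point X has camera coordinates R X + t. Camera axes: x right, y down, z forward; pixel columns grow to the right and rows downward; lengths in m; the calibration is good to about 2 mm. A picture is of the moment at which its call begins: read the wrist's pose just before it. camera_model takes no time and is no camera call; for the wrist camera it gives the pose at the moment of the call.
- env.hand_in(): hands the job in; it is judged then, once.
The state is a dict: "time": time; "joint_positions": joint angles; "dq": joint speeds; "effort": joint torques, N m; "position": TCP position; "orientation": TCP orientation; "wrist_force": force on the tool from outside, world axes, zero at the start; "wrist_torque": the same for the moment, N m; "opening": finger opening in m; "grasp_force": force on a finger pad.
Only numpy, scipy, OpenCV 4.12 (cv2) and the standard library are available. Lean on these libraries where they do the work, as an engineer would, in place of code of your own. Each camera call takes 0.05 s, during which the arm holds its last target. There are 200 camera calls.

## Working session

There is one attempt and no reset: what is moved stays moved. The work goes in short steps, Python scripts to look and compute and a tool call to move; the robot and the scene stay as the last step left them, time stands still between calls to the robot, and variables do not carry over. Pictures are saved under pics/ and viewed, at most 14 in all, crops included, and the job is handed in when it is done.

Besides the shell and the picture viewer there is one more tool, called by a JSON object that holds its "fn" and its "kwargs". carry_out: Moves the arm, as the interface text tells. Its arguments: {"type":"object","properties":{"steps":{"type":"array","items":{"type":"array"}},"jaw":{"type":"number"},"grip_force":{"type":"number"}},"required":["steps"]}

```bash
ls; mkdir -p pics; python3 - <<'E'
from workcell import env
import cv2,numpy as np
for n in ("scene","top"):
    p,d=env.capture(n); cv2.imwrite(f"pics/{n}0.png",p[:,:,::-1]); np.savez(f"{n}0.npz",p=p,d=d)
    m=env.camera_model(n); print(n,np.round(m["mtx"],1).tolist(),np.round(m["D"],3),(-m["R"].T@m["t"]).round(3))
o=env.get_obs(); print(o["time"],o["position"],o["orientation"],o["wrist_force"],o["opening"],env.nose_length)
E
```

```text
pics
scene [[392.0, 0.0, 280.9], [0.0, 392.0, 204.8], [0.0, 0.0, 1.0]] [-0.037  0.     0.     0.     0.   ] [ 0.083 -0.876  0.49 ]
top [[454.0, 0.0, 278.9], [0.0, 454.0, 212.0], [0.0, 0.0, 1.0]] [0.01 0.   0.   0.   0.  ] [ 0.4   -0.037  1.335]
0.1 [0.25165747 0.57157008 0.23859865] [-1.79919764e+02  2.39022120e-05  1.56236936e+02] [ 1.02263299  0.49209295 -0.56053714] 0.0856383345380024 0.008
```

View pics/top0.png

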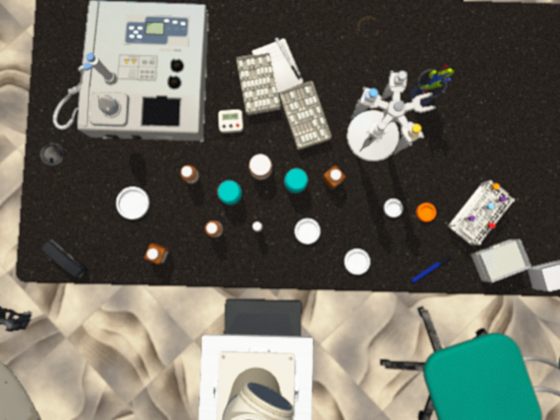

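View pics/scene0.png

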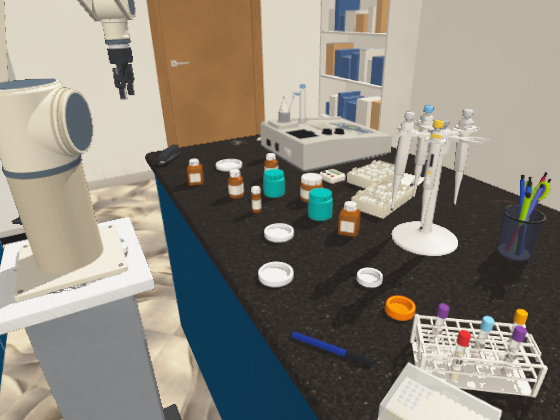

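The top view shows the large stand at (132,203), mid stands at (307,231) and (357,262), and the small stand at (393,208). The bottles are at (189,173) and (213,228), the jar at (260,165), the vial at (257,227). The squares are at (156,253) and (335,176), with turquoise decoys at (229,192) and (296,180).

```bash
cat > h.py <<'E'
import cv2,numpy as np
from workcell import env
def cast(m,uv,z):
    n=cv2.undistortPoints(np.array([[uv]],float),m["mtx"],np.array(m["D"],float))[0,0]
    d=m["R"].T@np.array([n[0],n[1],1]); c=-m["R"].T@m["t"]
    return c+d*(z-c[2])/d[2]
def proj(m,X):
    rv,_=cv2.Rodrigues(m["R"]); return cv2.projectPoints(np.array([X],float),rv,m["t"],m["mtx"],np.array(m["D"],float))[0][0,0]
def delta(x,y,z,yaw=None):
    "shift in tool axes (mm) from present pose to TCP x,y,z; turn"
    from scipy.spatial.transform import Rotation as Ro
    o=env.get_obs(); R=Ro.from_euler("xyz",o["orientation"],degrees=True).as_matrix()
    return (R.T@(np.array([x,y,z])-o["position"])*1000).round(1)
E
python3 - <<'E'
from h import *
f=np.load("top0.npz"); p=f["p"]; m=env.camera_model("top")
hsv=cv2.cvtColor(p,cv2.COLOR_RGB2HSV); w=((hsv[...,1]<70)&(hsv[...,2]>130)).astype(np.uint8)
t=((hsv[...,1]>110)&(hsv[...,2]>90)).astype(np.uint8)
for n,u,v,z,k in [("L",132,203,.014,w),("Ma",307,231,.014,w),("Mb",357,262,.014,w),("S",393,208,.014,w),("bA",189,173,.08,w),("bB",213,228,.08,w),("jar",260,165,.068,w),("vial",257,227,.072,w),("sqA",156,253,.078,w),("sqB",335,176,.078,w),("tA",229,192,.068,t),("tB",296,180,.068,t),("or",426,212,.014,t)]:
    c=[c for c in cv2.findContours(k,cv2.RETR_EXTERNAL,cv2.CHAIN_APPROX_NONE)[0] if cv2.pointPolygonTest(c,(u,v),True)>-4]
    if not c: print(n,"none"); continue
    c=max(c,key=cv2.contourArea); (a,b),r=cv2.minEnclosingCircle(c)
    print(n,cast(m,(a,b),z).round(4)[:2],"diam mm",round(2000*r*(1.335-z)/454),"px",round(a),round(b))
E
```

```text
L [0.526 0.375] diam mm 97 px 132 203
Ma [ 0.4589 -0.1358] diam mm 75 px 307 231
Mb [ 0.3745 -0.282 ] diam mm 77 px 357 261
S [ 0.5337 -0.3862] diam mm 55 px 393 208
bA [0.6115 0.2089] diam mm 32 px 186 171
bB [0.4556 0.1328] diam mm 31 px 212 228
jar [0.64   0.0051] diam mm 62 px 260 164
vial [0.4657 0.0085] diam mm 27 px 257 226
sqA [0.381 0.292] diam mm 31 px 152 254
sqB [ 0.6154 -0.2068] diam mm 30 px 335 175
tA [0.5604 0.089 ] diam mm 68 px 229 191
tB [ 0.6    -0.0968] diam mm 67 px 296 179
or [ 0.5247 -0.4835] diam mm 61 px 426 212
```

{"fn": "carry_out", "kwargs": {"steps": [[[-28,-28,0],6.6],[[-56,-57,0],13.2],[[-85,-86,0],19.8],[[-113,-114,0],26.4],[[-141,-143,0],33]], "jaw": 85}}

```text
time: 0.52
position: [0.3233, 0.3825, 0.239]
orientation: [-180.0, 0.0, 122.9]
wrist_force: [0.8, 0.3, 0.9]
opening: 0.0849
grasp_force: 0.0
```

{"fn": "carry_out", "kwargs": {"steps": [[[-39,-9,0],6.6],[[-78,-17,0],13.3],[[-118,-26,0],20],[[-157,-34,0],26.6],[[-196,-43,0],33.2]]}}

```text
time: 0.93
position: [0.3949, 0.1949, 0.2393]
orientation: [180.0, 0.0, 89.7]
wrist_force: [1.1, 0.1, -0.2]
opening: 0.085
grasp_force: 0.0
```

{"fn": "carry_out", "kwargs": {"steps": [[[-40,15,0],0],[[-80,30,0],0],[[-120,45,0],0],[[-160,61,0],0],[[-188,72,20],0]]}}

```text
time: 1.35
position: [0.4697, 0.0062, 0.222]
orientation: [179.6, 0.0, 90.0]
wrist_force: [1.3, -0.2, 0.5]
opening: 0.085
grasp_force: 0.0
```

```bash
cat >> h.py <<'E'
def look(name,items):
    m=env.camera_model("wrist"); p,d=env.capture("wrist"); cv2.imwrite(f"pics/{name}.png",p[:,:,::-1]); np.savez(name+".npz",p=p,d=d,**{k:np.array(v) for k,v in m.items()})
    for n,x,y,z in items: print(n,proj(m,(x,y,z)).round())
    o=env.get_obs(); print(o["time"],o["position"].round(4),np.round(o["orientation"],1))
E
python3 -c "
from h import *
look('w1',[('vial',.4657,.0085,.072),('jar',.64,.005,.068),('bB',.4556,.1328,.08),('Ma',.4589,-.1358,.014)])"
```

```text
vial [270. 197.]
jar [447. 200.]
bB [257.  52.]
Ma [266. 296.]
1.4 [0.469  0.0024 0.2173] [1.799e+02 1.000e-01 8.990e+01]
```

View pics/w1.png

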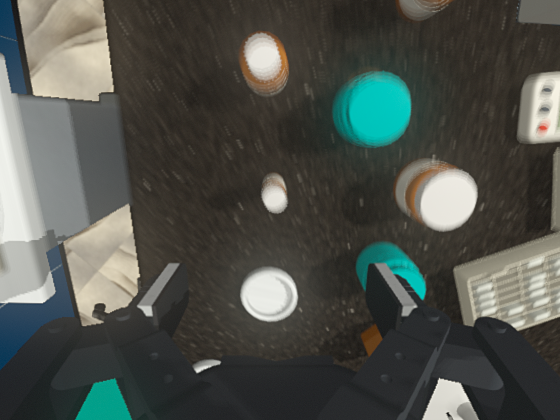

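The wrist view (image right is +x, up is +y) shows the vial cap at (275,190), jar cap at (450,199), bottle B at (263,58) and mid stand A at (269,295), blurred by motion. I'll measure once settled.

{"fn": "carry_out", "kwargs": {"steps": [[[0,0,0],0],[[0,0,0],0],[[0,0,0],0]]}}

```text
time: 1.65
position: [0.4664, 0.0095, 0.2193]
orientation: [-180.0, -0.0, 90.1]
wrist_force: [-0.0, 0.4, -0.3]
opening: 0.0851
grasp_force: 0.0
```

```bash
cat >> h.py <<'E'
def measure(name,items):
    "depth-cloud top-face centre near expected x,y at height z"
    m=env.camera_model("wrist"); p,d=env.capture("wrist"); cv2.imwrite(f"pics/{name}.png",p[:,:,::-1])
    v,u=np.mgrid[:420,:560]; n=cv2.undistortPoints(np.stack([u,v],-1).reshape(-1,1,2).astype(float),m["mtx"],np.array(m["D"],float)).reshape(420,560,2)
    X=(np.dstack([n*d[...,None],d])-m["t"])@m["R"]
    for k,x,y,z,r in items:
        s=(d>0)&(abs(X[...,2]-z)<.005)&(np.hypot(X[...,0]-x,X[...,1]-y)<r+.012)
        if s.sum()<20: print(k,"few",s.sum()); continue
        c,rr=cv2.minEnclosingCircle(X[s][:,:2].astype(np.float32)*1000)
        print(k,np.round(c,1),"r",round(rr,1),"med",(np.median(X[s],0)*1000).round(1),s.sum())
    o=env.get_obs(); print(o["time"],o["position"].round(4),np.round(o["orientation"],1))
E
python3 -c "
from h import *
measure('w2',[('vial',.4657,.0085,.072,.011),('jar',.64,.005,.068,.029),('bB',.4556,.1328,.08,.014),('Ma',.4589,-.1358,.014,.036)])"
```

```text
vial [467.7   9.6] r 11.5 med [467.9  10.3  70.5] 410
jar [641.3   6.3] r 29.7 med [640.5   7.8  66.6] 2598
bB [458.2 134.3] r 14.7 med [458.  134.   78.4] 992
Ma [ 460.7 -135. ] r 36.0 med [ 460.7 -133.9   12.2] 746
1.7 [0.4666 0.0098 0.2196] [180.   -0.   90.1]
```

{"fn": "carry_out", "kwargs": {"steps": [[[0,1,38],0],[[0,1,76],0],[[0,1,114],0],[[0,1,150],0],[[0,1,172],0]], "jaw": 55}}

```text
time: 2.12
position: [0.4664, 0.0103, 0.045]
orientation: [-179.9, -0.0, 90.2]
wrist_force: [0.3, 0.1, 0.6]
opening: 0.0551
grasp_force: 0.0
```

{"fn": "carry_out", "kwargs": {"steps": [[[0,0,12],0],[[0,0,19],0],[[0,0,19],0],[[0,0,19],0]]}}

```text
time: 2.45
position: [0.4682, 0.0096, 0.0288]
orientation: [180.0, -0.0, 90.1]
wrist_force: [0.5, 0.3, 0.2]
opening: 0.0548
grasp_force: 0.0
```

{"fn": "carry_out", "kwargs": {"steps": [[[0,0,0],0],[[0,0,0],0],[[0,0,0],0],[[0,0,0],0],[[0,0,0],0]], "jaw": 15, "grip_force": 25}}

```text
time: 2.87
position: [0.4685, 0.0089, 0.0294]
orientation: [179.9, -0.0, 90.0]
wrist_force: [-0.8, 1.9, 7.9]
opening: 0.0231
grasp_force: 24.6
```

{"fn": "carry_out", "kwargs": {"steps": [[[0,0,0],0],[[0,0,0],0],[[0,0,0],0]]}}

```text
time: 3.12
position: [0.4685, 0.0089, 0.0294]
orientation: [179.9, -0.0, 90.0]
wrist_force: [-0.8, 1.0, 7.1]
opening: 0.0233
grasp_force: 24.6
```

{"fn": "carry_out", "kwargs": {"steps": [[[0,0,-8],0],[[0,0,-35],0],[[0,0,-75],0],[[0,0,-115],0],[[0,0,-150],0]]}}

```text
time: 3.53
position: [0.4677, 0.0087, 0.1812]
orientation: [179.9, 0.0, 90.0]
wrist_force: [0.8, 0.2, -1.0]
opening: 0.0231
grasp_force: 24.7
```

{"fn": "carry_out", "kwargs": {"steps": [[[-30,5,-10],0],[[-70,12,-10],0],[[-110,19,-10],0],[[-150,25,-10],0],[[-190,32,-10],0]]}}

```text
time: 3.95
position: [0.4997, -0.183, 0.1896]
orientation: [179.9, 0.0, 90.0]
wrist_force: [1.0, 0.4, -1.5]
opening: 0.0232
grasp_force: 24.7
```

{"fn": "carry_out", "kwargs": {"steps": [[[-40,7,0],0],[[-80,14,0],0],[[-120,21,0],0],[[-160,28,0],0],[[-190,33,0],0]]}}

```text
time: 4.37
position: [0.533, -0.3745, 0.1895]
orientation: [179.9, 0.1, 90.0]
wrist_force: [1.6, -0.0, -0.3]
opening: 0.023
grasp_force: 24.7
```

{"fn": "carry_out", "kwargs": {"steps": [[[-14,1,0],0],[[-14,1,0],0],[[-14,1,0],0],[[-14,1,0],0]]}}

```text
time: 4.7
position: [0.5335, -0.3836, 0.1883]
orientation: [-180.0, -0.1, 90.1]
wrist_force: [-0.1, 0.0, 0.5]
opening: 0.0229
grasp_force: 24.7
```

```bash
python3 -c "
from h import *
measure('w3',[('S',.5355,-.385,.013,.026),('Mb',.3763,-.281,.013,.036),('sqB',.617,-.205,.077,.014)])"
```

```text
S [ 536.  -386.8] r 25.8 med [ 535.9 -386.6   12.3] 809
Mb [ 376.5 -282.6] r 36.2 med [ 376.3 -280.9   12.1] 1548
sqB few 0
4.75 [ 0.5337 -0.3834  0.1884] [-180.    -0.    90.1]
```

View pics/w3.png

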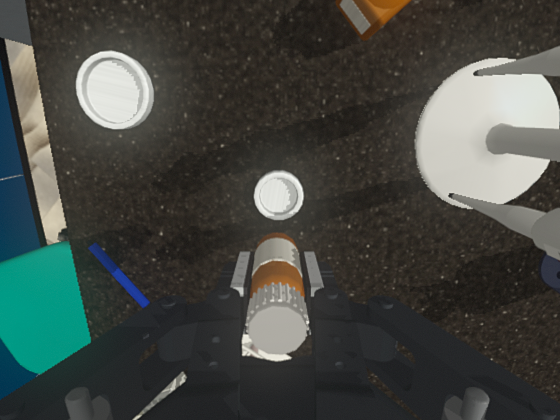

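The wrist view shows the small stand at (279,195) straight ahead, mid stand B at (115,90), and the vial held upright in the jaws.

{"fn": "carry_out", "kwargs": {"steps": [[[-4,2,30],0],[[-4,2,70],0],[[-4,2,105],0],[[-4,2,128],0],[[-4,2,138],0]]}}

```text
time: 5.17
position: [0.5342, -0.3859, 0.0468]
orientation: [-179.7, -0.2, 90.1]
wrist_force: [-0.8, -0.1, -1.4]
opening: 0.0232
grasp_force: 24.7
```

{"fn": "carry_out", "kwargs": {"steps": [[[0,0,4],0],[[0,0,8],0],[[0,0,11],0],[[0,0,13],0],[[0,0,14],0]]}}

```text
time: 5.58
position: [0.5367, -0.3895, 0.0375]
orientation: [179.9, 0.1, 90.0]
wrist_force: [0.3, 0.5, -0.2]
opening: 0.0234
grasp_force: 24.7
```

{"fn": "carry_out", "kwargs": {"steps": [[[0,0,0.5],0],[[0,0,1],0],[[0,0,1.5],0],[[0,0,1.5],0]]}}

```text
time: 5.92
position: [0.5361, -0.3893, 0.0351]
orientation: [180.0, 0.0, 90.0]
wrist_force: [0.0, 0.1, -0.8]
opening: 0.0232
grasp_force: 24.7
```

{"fn": "carry_out", "kwargs": {"steps": [[[0,0,0.5],0],[[0,0,1],0],[[0,0,1.5],0],[[0,0,1.5],0]]}}

```text
time: 6.25
position: [0.5362, -0.3893, 0.0345]
orientation: [180.0, 0.0, 90.0]
wrist_force: [-2.5, 0.7, 8.8]
opening: 0.0233
grasp_force: 25.6
```

{"fn": "carry_out", "kwargs": {"steps": [[[0,0,-0.5],0],[[0,0,-0.5],0],[[0,0,-0.5],0],[[0,0,-0.5],0],[[0,0,-0.5],0]], "jaw": 50}}

```text
time: 6.67
position: [0.536, -0.3891, 0.0336]
orientation: [-180.0, -0.0, 90.0]
wrist_force: [-0.6, -0.4, 0.0]
opening: 0.0497
grasp_force: 0.0
```

{"fn": "carry_out", "kwargs": {"steps": [[[0,0,-15],0],[[0,0,-50],0],[[0,0,-90],0],[[0,0,-130],0],[[0,0,-155],0]]}}

```text
time: 7.08
position: [0.5373, -0.3901, 0.1942]
orientation: [179.8, 0.2, 90.0]
wrist_force: [0.5, -0.9, 0.3]
opening: 0.0502
grasp_force: 0.0
```

{"fn": "carry_out", "kwargs": {"steps": [[[0,0,0],0],[[0,0,0],0],[[0,0,0],0]]}}

```text
time: 7.33
position: [0.5356, -0.3888, 0.1888]
orientation: [-180.0, -0.0, 90.0]
wrist_force: [-0.6, 0.4, -1.1]
opening: 0.0499
grasp_force: 0.0
```

```bash
python3 -c "
from h import *
measure('w4',[('S',.536,-.3868,.013,.026),('vial cap',.536,-.387,.077,.011)])"
```

```text
S [ 536.1 -386.9] r 25.8 med [ 535.  -378.1   12.3] 658
vial cap [ 537.  -388.8] r 11.5 med [ 537.  -388.    75.5] 533
7.3833 [ 0.5353 -0.3885  0.1879] [-1.799e+02 -1.000e-01  9.000e+01]
```

{"fn": "carry_out", "kwargs": {"steps": [[[35,-5,-5],0],[[75,-11,-5],0],[[115,-17,-5],0],[[155,-23,-5],0],[[195,-29,-5],0]], "jaw": 75}}

```text
time: 7.8
position: [0.5052, -0.1922, 0.192]
orientation: [-179.8, -0.1, 90.0]
wrist_force: [1.2, 1.1, -0.3]
opening: 0.0749
grasp_force: 0.0
```

{"fn": "carry_out", "kwargs": {"steps": [[[40,-6,0],0],[[80,-12,0],0],[[120,-18,0],0],[[160,-24,0],0],[[200,-30,0],0]]}}

```text
time: 8.22
position: [0.475, 0.0076, 0.1924]
orientation: [-179.8, -0.0, 90.0]
wrist_force: [0.4, 0.5, -0.7]
opening: 0.0751
grasp_force: 0.0
```

{"fn": "carry_out", "kwargs": {"steps": [[[40,-6,0],0],[[80,-12,0],0],[[115,-17,0],0],[[128,-18,0],0],[[128,-18,0],0]]}}

```text
time: 8.63
position: [0.4574, 0.1363, 0.1925]
orientation: [-179.8, 0.0, 90.3]
wrist_force: [0.1, -1.2, 0.1]
opening: 0.0749
grasp_force: 0.0
```

{"fn": "carry_out", "kwargs": {"steps": [[[0,0,0],0],[[0,0,0],0],[[0,0,0],0]]}}

```text
time: 8.88
position: [0.4585, 0.1327, 0.1933]
orientation: [-179.9, 0.0, 90.0]
wrist_force: [0.5, -0.6, 0.4]
opening: 0.075
grasp_force: 0.0
```

```bash
python3 -c "
from h import *
measure('w5',[('bB',.458,.134,.079,.014),('bA',.6135,.210,.079,.014),('L',.528,.376,.013,.046)])"
```

```text
bB [458.4 134. ] r 14.7 med [458.2 135.2  78.5] 849
bA [613.4 210.6] r 14.5 med [612.6 210.7  78.4] 1052
L few 0
8.9333 [0.4587 0.1327 0.1934] [-179.9    0.    89.9]
```

View pics/w5.png

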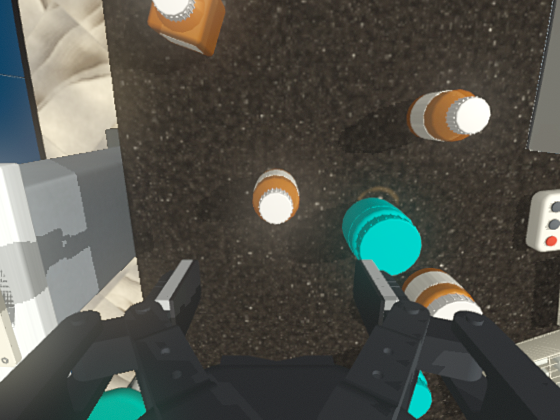

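Bottle B is at (277,205) and bottle A at (455,115), both round. The turquoise jar at (382,235) clears the right finger.

{"fn": "carry_out", "kwargs": {"steps": [[[1,0,35],0],[[1,0,75],0],[[1,0,110],0],[[1,0,140],0],[[1,0,155],0]], "jaw": 66}}

```text
time: 9.35
position: [0.4571, 0.1333, 0.0357]
orientation: [-179.8, 0.1, 89.9]
wrist_force: [0.3, 0.5, -0.9]
opening: 0.0659
grasp_force: 0.0
```

{"fn": "carry_out", "kwargs": {"steps": [[[0,0,8],0],[[0,0,13],0],[[0,0,13],0],[[0,0,13],0]]}}

```text
time: 9.68
position: [0.4595, 0.1347, 0.0265]
orientation: [179.9, -0.0, 90.0]
wrist_force: [-0.7, 0.7, 0.4]
opening: 0.0658
grasp_force: 0.0
```

{"fn": "carry_out", "kwargs": {"steps": [[[0,0,0],0],[[0,0,0],0],[[0,0,0],0],[[0,0,0],0],[[0,0,0],0]], "jaw": 35, "grip_force": 30}}

```text
time: 10.1
position: [0.4595, 0.135, 0.0271]
orientation: [179.9, -0.0, 90.0]
wrist_force: [-1.8, -1.7, 4.9]
opening: 0.0433
grasp_force: 29.9
```

{"fn": "carry_out", "kwargs": {"steps": [[[0,0,0],0],[[0,0,0],0],[[0,0,0],0]]}}

```text
time: 10.35
position: [0.4594, 0.135, 0.0271]
orientation: [179.9, -0.0, 90.0]
wrist_force: [-1.5, -0.5, 4.7]
opening: 0.0432
grasp_force: 29.9
```

{"fn": "carry_out", "kwargs": {"steps": [[[0,0,-8],0],[[0,0,-30],0],[[0,0,-60],0],[[0,0,-90],0],[[0,0,-105],0]]}}

```text
time: 10.77
position: [0.46, 0.1352, 0.1346]
orientation: [179.8, -0.1, 90.0]
wrist_force: [0.6, -0.2, -0.6]
opening: 0.0437
grasp_force: 30.9
```

{"fn": "carry_out", "kwargs": {"steps": [[[-25,0,-5],0],[[-55,0,-5],0],[[-90,0,-5],0],[[-125,1,-5],0],[[-160,1,-5],0]]}}

```text
time: 11.18
position: [0.4599, -0.0264, 0.137]
orientation: [179.9, 0.0, 90.1]
wrist_force: [1.3, -0.9, -1.8]
opening: 0.0433
grasp_force: 30.9
```

{"fn": "carry_out", "kwargs": {"steps": [[[-35,0,0],0],[[-70,0,0],0],[[-95,0,0],0],[[-109,0,0],0],[[-109,0,0],0]]}}

```text
time: 11.6
position: [0.4603, -0.1367, 0.1369]
orientation: [179.9, 0.1, 89.9]
wrist_force: [0.6, 1.3, -1.8]
opening: 0.0432
grasp_force: 30.9
```

{"fn": "carry_out", "kwargs": {"steps": [[[0,0,0],0],[[0,0,0],0],[[0,0,0],0]]}}

```text
time: 11.85
position: [0.4598, -0.1332, 0.1361]
orientation: [-180.0, -0.0, 90.1]
wrist_force: [-0.0, 0.5, -1.5]
opening: 0.043
grasp_force: 30.9
```

{"fn": "carry_out", "kwargs": {"steps": [[[-1,1,20],0],[[-1,1,50],0],[[-1,1,75],0],[[-1,1,88],0],[[-1,1,94],0]]}}

```text
time: 12.27
position: [0.4597, -0.1337, 0.04]
orientation: [-179.8, -0.1, 90.1]
wrist_force: [-0.2, -0.1, -0.9]
opening: 0.0433
grasp_force: 30.9
```

{"fn": "carry_out", "kwargs": {"steps": [[[0,0,3],0],[[0,0,6],0],[[0,0,8],0],[[0,0,8.5],0],[[0,0,9],0]]}}

```text
time: 12.68
position: [0.4614, -0.1353, 0.0335]
orientation: [179.9, 0.0, 90.0]
wrist_force: [-0.1, -0.6, -0.8]
opening: 0.0436
grasp_force: 30.9
```

{"fn": "carry_out", "kwargs": {"steps": [[[0,0,0.5],0],[[0,0,1],0],[[0,0,1.5],0],[[0,0,1.5],0]]}}

```text
time: 13.02
position: [0.4612, -0.1353, 0.032]
orientation: [180.0, 0.0, 90.0]
wrist_force: [-1.2, -0.2, 6.9]
opening: 0.0435
grasp_force: 31.8
```

{"fn": "carry_out", "kwargs": {"steps": [[[0,0,0],0],[[0,0,0],0],[[0,0,0],0],[[0,0,0],0],[[0,0,0],0]], "jaw": 66}}

```text
time: 13.43
position: [0.4609, -0.1352, 0.0313]
orientation: [-180.0, -0.0, 90.0]
wrist_force: [0.5, 0.2, -0.2]
opening: 0.0658
grasp_force: 0.0
```

{"fn": "carry_out", "kwargs": {"steps": [[[0,0,-15],0],[[0,0,-50],0],[[0,0,-90],0],[[0,0,-130],0],[[0,0,-158],0]]}}

```text
time: 13.85
position: [0.4615, -0.1354, 0.1924]
orientation: [179.9, 0.0, 90.0]
wrist_force: [1.3, 0.1, -0.0]
opening: 0.0661
grasp_force: 0.0
```

{"fn": "carry_out", "kwargs": {"steps": [[[0,0,0],0],[[0,0,0],0],[[0,0,0],0]]}}

```text
time: 14.1
position: [0.4603, -0.135, 0.1888]
orientation: [-180.0, -0.0, 90.0]
wrist_force: [0.2, 0.0, -0.5]
opening: 0.0656
grasp_force: 0.0
```

```bash
python3 -c "
from h import *
measure('w6',[('bB',.461,-.135,.083,.014),('jar',.641,.0065,.067,.029),('Ma',.4607,-.135,.012,.036)])"
```

```text
bB [ 462.2 -136. ] r 14.6 med [ 462.5 -134.9   83.5] 913
jar [641.6   6.6] r 30.0 med [640.1   5.   66.5] 4434
Ma [ 460.6 -135.5] r 35.8 med [ 457.7 -119.9   12.3] 919
14.15 [ 0.4599 -0.1348  0.1881] [-179.9   -0.    90. ]
```

{"fn": "carry_out", "kwargs": {"steps": [[[30,13,0],0],[[68,30,0],0],[[106,47,0],0],[[144,64,0],0],[[180,80,0],0]]}}

```text
time: 14.57
position: [0.5403, 0.0468, 0.1872]
orientation: [-179.8, 0.0, 90.0]
wrist_force: [1.2, 0.5, -0.5]
opening: 0.0658
grasp_force: 0.0
```

{"fn": "carry_out", "kwargs": {"steps": [[[38,16,0],0],[[76,33,0],0],[[114,50,0],0],[[150,66,0],0],[[165,72,0],0]]}}

```text
time: 14.98
position: [0.6134, 0.2142, 0.1869]
orientation: [-179.9, -0.0, 90.2]
wrist_force: [0.1, -0.8, 0.3]
opening: 0.0657
grasp_force: 0.0
```

{"fn": "carry_out", "kwargs": {"steps": [[[0,0,0],0],[[0,0,0],0],[[0,0,0],0]]}}

```text
time: 15.23
position: [0.6114, 0.2086, 0.1876]
orientation: [-179.8, 0.1, 90.0]
wrist_force: [-0.4, -1.0, -0.3]
opening: 0.0659
grasp_force: 0.0
```

```bash
python3 -c "
from h import *
measure('w7',[('bA',.6135,.210,.079,.014),('L',.528,.376,.012,.046)])"
```

```text
bA [614.1 210.1] r 14.8 med [614.2 211.1  78.5] 887
L [528.4 375.7] r 46.0 med [529.  351.3  12. ] 1342
15.2833 [0.6116 0.2083 0.1881] [-1.799e+02  1.000e-01  9.000e+01]
```

{"fn": "carry_out", "kwargs": {"steps": [[[1,2,35],0],[[1,2,72],0],[[1,2,108],0],[[1,2,136],0],[[1,2,150],0]]}}

```text
time: 15.7
position: [0.612, 0.2084, 0.0356]
orientation: [-179.7, 0.1, 89.9]
wrist_force: [0.0, 0.1, 0.1]
opening: 0.0662
grasp_force: 0.0
```

{"fn": "carry_out", "kwargs": {"steps": [[[0,0,8],0],[[0,0,12],0],[[0,0,12],0],[[0,0,12],0]]}}

```text
time: 16.03
position: [0.6158, 0.211, 0.0289]
orientation: [179.9, -0.0, 90.0]
wrist_force: [-0.2, 0.3, 0.3]
opening: 0.066
grasp_force: 0.0
```

{"fn": "carry_out", "kwargs": {"steps": [[[0,0,0],0],[[0,0,0],0],[[0,0,0],0],[[0,0,0],0],[[0,0,0],0]], "jaw": 35, "grip_force": 30}}

```text
time: 16.45
position: [0.6156, 0.2112, 0.029]
orientation: [179.9, -0.0, 90.0]
wrist_force: [-0.9, -1.0, 6.6]
opening: 0.0429
grasp_force: 30.1
```

{"fn": "carry_out", "kwargs": {"steps": [[[0,0,0],0],[[0,0,0],0],[[0,0,0],0]]}}

```text
time: 16.7
position: [0.6156, 0.2112, 0.029]
orientation: [179.9, -0.0, 90.0]
wrist_force: [-2.1, -2.3, 6.1]
opening: 0.0433
grasp_force: 30.1
```

{"fn": "carry_out", "kwargs": {"steps": [[[0,0,-8],0],[[0,0,-40],0],[[0,0,-80],0],[[0,0,-120],0],[[0,0,-150],0]]}}

```text
time: 17.12
position: [0.6154, 0.2113, 0.1813]
orientation: [179.8, -0.1, 90.0]
wrist_force: [0.2, 1.5, 0.0]
opening: 0.0436
grasp_force: 31.0
```

{"fn": "carry_out", "kwargs": {"steps": [[[-18,-9,0],0],[[-50,-24,0],0],[[-84,-41,0],0],[[-118,-57,0],0],[[-152,-74,0],0]]}}

```text
time: 17.53
position: [0.5399, 0.0578, 0.1782]
orientation: [179.9, -0.0, 90.1]
wrist_force: [1.1, -0.9, 0.0]
opening: 0.0432
grasp_force: 31.0
```

{"fn": "carry_out", "kwargs": {"steps": [[[-34,-16,0],0],[[-68,-33,0],0],[[-102,-49,0],0],[[-136,-66,0],0],[[-170,-82,0],0]]}}

```text
time: 17.95
position: [0.4578, -0.1125, 0.1782]
orientation: [179.9, 0.0, 90.1]
wrist_force: [0.3, 0.0, -1.8]
opening: 0.0433
grasp_force: 31.0
```

{"fn": "carry_out", "kwargs": {"steps": [[[-34,-16,0],0],[[-68,-33,0],0],[[-102,-49,0],0],[[-136,-66,0],0],[[-160,-77,0],0]]}}

```text
time: 18.37
position: [0.3806, -0.2735, 0.1782]
orientation: [180.0, 0.1, 90.0]
wrist_force: [-0.2, -0.3, -0.6]
opening: 0.0433
grasp_force: 31.0
```

{"fn": "carry_out", "kwargs": {"steps": [[[-9,-5,0],0],[[-9,-5,0],0],[[-9,-5,0],0],[[-9,-5,0],0]]}}

```text
time: 18.7
position: [0.3773, -0.2792, 0.1775]
orientation: [180.0, -0.0, 90.1]
wrist_force: [0.4, 0.2, -1.6]
opening: 0.0433
grasp_force: 31.0
```

```bash
python3 -c "
from h import *
measure('w8',[('Mb',.3765,-.282,.0125,.036)])"
```

```text
Mb [ 376.1 -282.4] r 35.9 med [ 374.5 -271.1   12.3] 1012
18.75 [ 0.3775 -0.2791  0.1774] [180.   -0.   90.1]
```

View pics/w8.png

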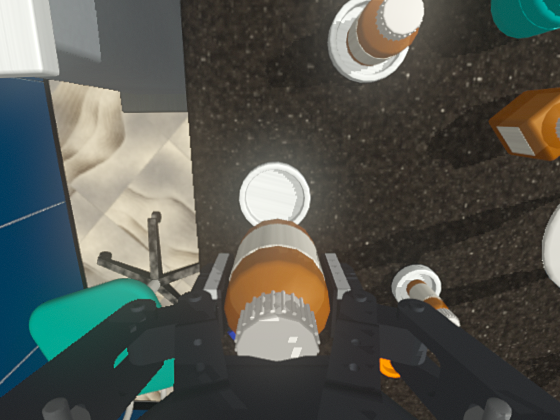

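Mid stand B is at (275,195). Bottle B stands in its stand (375,35) and the vial in its own (425,290).

{"fn": "carry_out", "kwargs": {"steps": [[[-2,-1,30],0],[[-2,-1,70],0],[[-2,-1,105],0],[[-2,-1,125],0],[[-2,-1,133],0]]}}

```text
time: 19.17
position: [0.3751, -0.2798, 0.0416]
orientation: [-179.8, -0.2, 90.2]
wrist_force: [-0.8, 1.1, -0.2]
opening: 0.0434
grasp_force: 31.0
```

{"fn": "carry_out", "kwargs": {"steps": [[[0,0,3],0],[[0,0,6],0],[[0,0,8],0],[[0,0,8.5],0],[[0,0,9],0]]}}

```text
time: 19.58
position: [0.3767, -0.2827, 0.0363]
orientation: [179.9, 0.1, 90.0]
wrist_force: [0.5, 1.1, -1.5]
opening: 0.0433
grasp_force: 31.0
```

{"fn": "carry_out", "kwargs": {"steps": [[[0,0,0.5],0],[[0,0,1],0],[[0,0,1.5],0],[[0,0,1.5],0]]}}

```text
time: 19.92
position: [0.3761, -0.2824, 0.0341]
orientation: [180.0, 0.0, 90.0]
wrist_force: [0.7, 0.6, 1.3]
opening: 0.0434
grasp_force: 31.1
```

{"fn": "carry_out", "kwargs": {"steps": [[[0,0,0.5],0],[[0,0,0.7],0],[[0,0,0.7],0]]}}

```text
time: 20.17
position: [0.3761, -0.2825, 0.034]
orientation: [180.0, 0.0, 90.0]
wrist_force: [-2.6, 1.3, 12.2]
opening: 0.0438
grasp_force: 32.4
```

{"fn": "carry_out", "kwargs": {"steps": [[[0,0,0],0],[[0,0,0],0],[[0,0,0],0],[[0,0,0],0],[[0,0,0],0]], "jaw": 66}}

```text
time: 20.58
position: [0.3759, -0.2822, 0.033]
orientation: [-180.0, -0.0, 90.0]
wrist_force: [0.3, 0.5, -0.0]
opening: 0.0659
grasp_force: 0.0
```

{"fn": "carry_out", "kwargs": {"steps": [[[0,0,-15],0],[[0,0,-50],0],[[0,0,-90],0],[[0,0,-130],0],[[0,0,-158],0]]}}

```text
time: 21.0
position: [0.3765, -0.2826, 0.1941]
orientation: [179.9, 0.1, 90.0]
wrist_force: [1.2, -1.1, 0.1]
opening: 0.066
grasp_force: 0.0
```

{"fn": "carry_out", "kwargs": {"steps": [[[0,0,0],0],[[0,0,0],0],[[0,0,0],0]]}}

```text
time: 21.25
position: [0.3755, -0.2818, 0.1906]
orientation: [-180.0, -0.0, 90.0]
wrist_force: [0.4, 1.1, -0.2]
opening: 0.0657
grasp_force: 0.0
```

```bash
python3 -c "
from h import *
measure('w9',[('bA',.376,-.283,.083,.014),('vial',.536,-.388,.076,.011)])"
```

```text
bA [ 377.  -283.3] r 14.6 med [ 377.  -282.3   83.5] 905
vial [ 534.1 -382.4] r 9.9 med [ 529.5 -382.2   72.5] 53
21.3 [ 0.3752 -0.2816  0.19  ] [-1.799e+02 -1.000e-01  9.000e+01]
```

{"fn": "carry_out", "kwargs": {"steps": [[[22,20,0],0],[[50,46,0],0],[[78,72,0],0],[[106,98,0],0],[[134,123,0],0]], "jaw": 85}}

```text
time: 21.72
position: [0.499, -0.1464, 0.1892]
orientation: [-179.8, -0.1, 90.0]
wrist_force: [0.6, -0.6, -0.7]
opening: 0.0847
grasp_force: 0.0
```

{"fn": "carry_out", "kwargs": {"steps": [[[28,26,0],0],[[56,52,0],0],[[84,78,0],0],[[112,104,0],0],[[140,129,0],0]]}}

```text
time: 22.13
position: [0.6279, -0.0063, 0.1886]
orientation: [-179.8, -0.0, 90.1]
wrist_force: [-0.0, -0.5, -0.2]
opening: 0.085
grasp_force: 0.0
```

{"fn": "carry_out", "kwargs": {"steps": [[[15,13,0],0],[[15,13,0],0],[[15,13,0],0],[[15,13,0],0],[[15,13,0],0]]}}

```text
time: 22.55
position: [0.6395, 0.0059, 0.19]
orientation: [-179.9, 0.0, 90.0]
wrist_force: [-0.4, -0.4, 0.2]
opening: 0.0849
grasp_force: 0.0
```

```bash
python3 -c "
from h import *
measure('w10',[('jar',.6415,.0065,.067,.029)])"
```

```text
jar [641.7   5.9] r 29.9 med [642.3   7.8  66.6] 3318
22.6 [0.6397 0.0058 0.1904] [-179.9    0.    90. ]
```

View pics/w10.png

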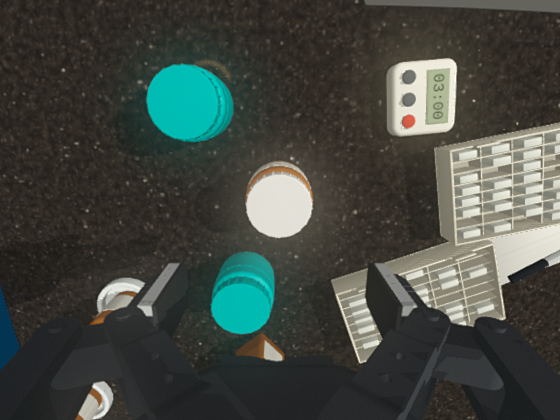

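The jar is at (279,200) between the turquoise decoys at (190,102) and (243,295), clear of the finger line (image left/right).

{"fn": "carry_out", "kwargs": {"steps": [[[1,1,30],0],[[1,1,65],0],[[1,1,95],0],[[1,1,108],0],[[1,1,112],0]]}}

```text
time: 23.02
position: [0.6396, 0.0071, 0.0765]
orientation: [-179.7, 0.0, 90.0]
wrist_force: [-1.3, 0.3, 0.2]
opening: 0.0847
grasp_force: 0.0
```

{"fn": "carry_out", "kwargs": {"steps": [[[0,0,2],0],[[0,0,2],0],[[0,0,2],0]]}}

```text
time: 23.27
position: [0.6431, 0.0077, 0.079]
orientation: [179.8, 0.0, 90.0]
wrist_force: [0.9, -0.5, 0.7]
opening: 0.0852
grasp_force: 0.0
```

{"fn": "carry_out", "kwargs": {"steps": [[[-1,-1,10],0],[[-1,-1,22],0],[[-1,-1,34],0],[[-1,-1,46],0],[[-1,-1,54],0]]}}

```text
time: 23.68
position: [0.6397, 0.007, 0.0209]
orientation: [-179.9, -0.0, 90.0]
wrist_force: [-0.1, -0.3, -0.2]
opening: 0.0852
grasp_force: 0.0
```

{"fn": "carry_out", "kwargs": {"steps": [[[0,0,3],0],[[0,0,3],0],[[0,0,3],0]]}}

```text
time: 23.93
position: [0.6408, 0.007, 0.0198]
orientation: [-180.0, 0.0, 90.0]
wrist_force: [-0.0, -0.3, -0.6]
opening: 0.0849
grasp_force: 0.0
```

{"fn": "carry_out", "kwargs": {"steps": [[[0,0,0],0],[[0,0,0],0],[[0,0,0],0],[[0,0,0],0],[[0,0,0],0]], "jaw": 55, "grip_force": 40}}

```text
time: 24.35
position: [0.6414, 0.0069, 0.021]
orientation: [179.9, 0.0, 90.0]
wrist_force: [-0.6, 0.8, 7.1]
opening: 0.063
grasp_force: 44.5
```

{"fn": "carry_out", "kwargs": {"steps": [[[0,0,0],0],[[0,0,0],0],[[0,0,0],0]]}}

```text
time: 24.6
position: [0.6414, 0.0069, 0.021]
orientation: [179.9, 0.0, 90.0]
wrist_force: [-1.2, 0.9, 6.1]
opening: 0.0632
grasp_force: 44.5
```

{"fn": "carry_out", "kwargs": {"steps": [[[0,0,-6],0],[[0,0,-28],0],[[0,0,-60],0],[[0,0,-95],0],[[0,0,-125],0]]}}

```text
time: 25.02
position: [0.6405, 0.0069, 0.1467]
orientation: [-180.0, 0.0, 90.0]
wrist_force: [1.6, 0.2, -2.1]
opening: 0.0632
grasp_force: 44.8
```

{"fn": "carry_out", "kwargs": {"steps": [[[15,-4,-5],0],[[42,-13,-5],0],[[74,-23,-5],0],[[108,-33,-5],0],[[142,-43,-5],0]]}}

```text
time: 25.43
position: [0.5961, 0.1503, 0.1493]
orientation: [-179.9, 0.0, 90.0]
wrist_force: [0.8, 0.2, -2.0]
opening: 0.0632
grasp_force: 44.8
```

{"fn": "carry_out", "kwargs": {"steps": [[[34,-10,0],0],[[68,-21,0],0],[[102,-31,0],0],[[136,-42,0],0],[[170,-52,0],0]]}}

```text
time: 25.85
position: [0.5436, 0.3205, 0.1491]
orientation: [-179.9, 0.1, 90.0]
wrist_force: [1.8, -0.3, -2.4]
opening: 0.0628
grasp_force: 44.8
```

{"fn": "carry_out", "kwargs": {"steps": [[[30,-9,0],0],[[50,-16,0],0],[[57,-18,0],0],[[57,-18,0],0],[[57,-18,0],0]]}}

```text
time: 26.27
position: [0.5269, 0.3755, 0.1493]
orientation: [-179.9, 0.1, 90.1]
wrist_force: [0.4, 0.8, -1.0]
opening: 0.0633
grasp_force: 44.8
```

{"fn": "carry_out", "kwargs": {"steps": [[[0,0,0],0],[[0,0,0],0]]}}

```text
time: 26.43
position: [0.5279, 0.3745, 0.1499]
orientation: [-180.0, 0.0, 89.9]
wrist_force: [0.2, -0.3, -2.0]
opening: 0.063
grasp_force: 44.8
```

```bash
python3 -c "
from h import *
measure('w11',[('L',.5284,.3757,.0125,.046)])"
```

```text
L [528.3 376.9] r 45.8 med [527.6 400.9  12.3] 1328
26.4833 [0.528  0.3745 0.15  ] [-180.     0.    89.9]
```

View pics/w11.png

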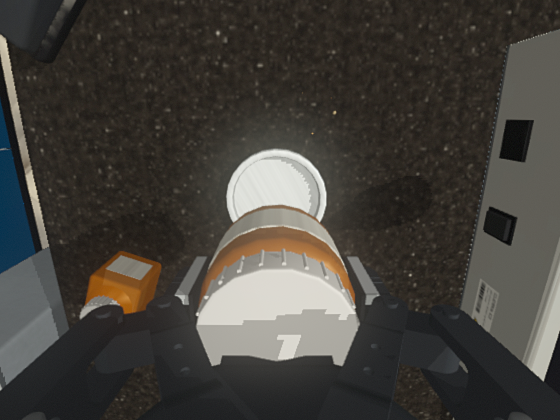

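The large stand is at (277,190) ahead of the held jar. Square A at (125,285) is well clear.

{"fn": "carry_out", "kwargs": {"steps": [[[2,0,25],0],[[2,0,60],0],[[2,0,92],0],[[2,0,108],0],[[2,0,114],0]]}}

```text
time: 26.9
position: [0.5262, 0.3756, 0.0328]
orientation: [-179.7, 0.2, 90.0]
wrist_force: [-0.5, -0.1, -1.6]
opening: 0.0627
grasp_force: 44.8
```

{"fn": "carry_out", "kwargs": {"steps": [[[0,0,2],0],[[0,0,4],0],[[0,0,6],0],[[0,0,7.5],0],[[0,0,8],0]]}}

```text
time: 27.32
position: [0.5282, 0.3782, 0.0292]
orientation: [179.9, -0.1, 90.0]
wrist_force: [-1.3, -0.2, -2.3]
opening: 0.0628
grasp_force: 44.8
```

{"fn": "carry_out", "kwargs": {"steps": [[[0,0,0.5],0],[[0,0,1],0],[[0,0,1.5],0],[[0,0,1.5],0]]}}

```text
time: 27.65
position: [0.5276, 0.3779, 0.0267]
orientation: [180.0, -0.0, 90.0]
wrist_force: [-0.3, -0.1, -1.4]
opening: 0.063
grasp_force: 44.8
```

{"fn": "carry_out", "kwargs": {"steps": [[[0,0,0.4],0],[[0,0,0.8],0],[[0,0,1.2],0],[[0,0,1.2],0]]}}

```text
time: 27.98
position: [0.5276, 0.3779, 0.026]
orientation: [180.0, -0.0, 90.0]
wrist_force: [-1.7, -1.5, 4.0]
opening: 0.0631
grasp_force: 45.6
```

Contact with the floor; release and retreat.

{"fn": "carry_out", "kwargs": {"steps": [[[0,0,0],0],[[0,0,0],0],[[0,0,0],0],[[0,0,0],0],[[0,0,0],0]], "jaw": 85}}

```text
time: 28.4
position: [0.5277, 0.3779, 0.0254]
orientation: [180.0, -0.0, 90.0]
wrist_force: [0.5, 0.5, 0.4]
opening: 0.0849
grasp_force: 0.0
```

{"fn": "carry_out", "kwargs": {"steps": [[[0,0,-10],0],[[0,0,-35],0],[[0,0,-75],0],[[0,0,-115],0],[[0,0,-150],0]]}}

```text
time: 28.82
position: [0.5277, 0.378, 0.1783]
orientation: [180.0, -0.0, 90.0]
wrist_force: [1.0, 0.6, 1.0]
opening: 0.0851
grasp_force: 0.0
```

{"fn": "carry_out", "kwargs": {"steps": [[[0,0,-20],0],[[0,0,-20],0],[[0,0,-20],0],[[0,0,-20],0]]}}

```text
time: 29.15
position: [0.527, 0.3775, 0.195]
orientation: [-180.0, 0.0, 90.0]
wrist_force: [0.1, -0.2, -0.8]
opening: 0.0849
grasp_force: 0.0
```

```bash
python3 - <<'E'
from h import *
measure('w12',[('jar',.5284,.3765,.0715,.029),('L',.5284,.3757,.0125,.046)])
p,d=env.capture("scene"); cv2.imwrite("pics/scene1.png",p[:,:,::-1])
E
```

```text
jar [528.7 377. ] r 29.9 med [528.5 378.7  71.6] 3316
L [528.4 376.7] r 46.0 med [527.4 399.1  12.3] 1087
29.2 [0.5268 0.3773 0.1942] [-1.799e+02  1.000e-01  9.000e+01]
```

View pics/scene1.png

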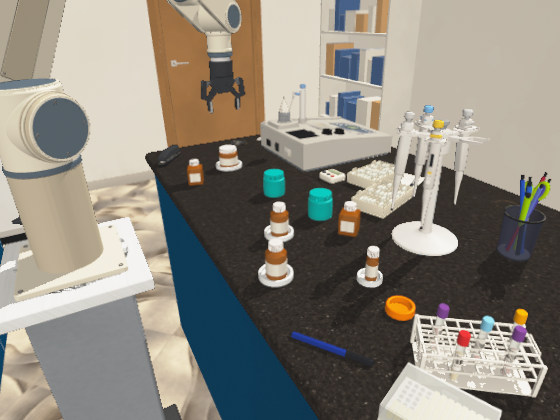

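All four are upright in their stands: jar (228,157), bottles (279,222) and (276,262), vial (371,265). The square bottles at (195,172) and (349,218) have not moved.

```bash
python3 -c "
from workcell import env
print(env.hand_in())"
```

```text
the job is handed in; nothing more can be done
None
```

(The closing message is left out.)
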